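# Free and set the screw cap of a leak-test block

## Task

Get the leak-test block ready for its sensor: pull the transport lock's black grip away from the knurled screw cap until it stands against its end stop, then screw the cap down (clockwise seen from above) until it bottoms out, and back it off by a quarter turn. Finish while still holding the cap between the fingers at that setting, do not let go of it, and leave the cup, the spool and the syringe alone.

Things in the scene. Friction and masses are not known exactly. Their poses are not given: they have to be found in the camera images.
- test_block: aluminium leak-test block, fixed, 205 (x) x 90 (y) x 30 mm; origin under its middle (base from x -105 to +100 mm), z up, yaw -0.35 to 0.6. +x points from end stop to cap. Cap's axis upright at x +50, y 0. The lock runs along x at y 0 between rails with tops 39.5 mm over the trolley; the end-stop bar (top 43 mm) crosses at x -91 to -102.
- transport_lock (a joint): transport lock, a steel fork plate with an upright black grip: 0 = locked (fork under the cap's skirt, the cap cannot go fully down), 0.045 m = against its end stop, fork clear of the cap. Grows as the grip moves along the block's -x, away from the cap. Starts at 0 to 0.008; drags with about 2 N and stays where it is left.
- lock_grip (a point): point inside the transport lock's black grip, on its middle, 8.5 mm below its top (66 mm above the trolley). The grip is an upright slab 26 mm long (block's x), 14 mm thick (block's y), standing 36 mm above the fork plate; pinch it across its thickness. Axes as the block's.
- cap_turn (a joint): turn of the knurled cap, rad: 0 = bottomed out on its shoulder (hard stop), growing anticlockwise seen from above as it is unscrewed, at most 4.5; right-hand thread, 9 mm lift a turn (1.43 mm per rad). Starts at 2.3 to 3.5. With the lock in, the fork blocks it at 1.5 to 1.75. Drags with about 0.05 N m; stays where it is left.
- cap_shell: the knurled aluminium screw cap, round, 40 mm diameter, 34 mm tall, upright; origin on its axis at its underside, which is 36 mm above the trolley when bottomed. A small raised rib on its top points along its own x axis and turns with it. Beside it only the rails and the lock grip stand up, but tall instruments (up to about 180 mm) stand on the trolley to the right of the block: come in over them.
- cap_grip (a point): point on the cap's axis 24 mm above its underside (10 mm below its top), the height to grip it across its diameter (60 mm above the trolley when bottomed, so the fingertips clear the block); rises and turns with the cap.
- specimen_cup: bystander, loose: lidded specimen cup, 64 mm diameter, 64 mm tall, origin at the centre of its underside; leave it alone
- solder_spool: bystander, loose: small upright spool of wire, 44 mm diameter, 36 mm tall, origin at the centre of its underside; leave it alone
- syringe: bystander, loose: plastic syringe lying flat, 118 mm long, 28 mm wide, 17 mm tall, origin at the centre of its underside; leave it alone

How it is judged:
By the outcome, as a careful person would: the job done as asked, in the order asked, and still so for the second after the job is handed in, while the arm keeps its last pose, push and grip.
It also fails if it takes over 64 s, if anything falls off the work surface, if the arm or the gripper's body presses on something with over 40 N, if the wrist force passes 120 N, or if a joint passes its speed limit or range.

## Robot

A 7-joint arm with a two-finger parallel gripper is mounted at the origin on a cart in front of the work surface, level with it; the furniture and walls round the work are solid. World frame = base frame: x ahead of the robot, y to its left, z up, the work surface at z = 0. Lengths are in m, angles in rad, forces in N, time in s.
With the tool pointing down it reaches from about 0.4 to 0.925 m from the base axis. Payload 4.1 kg.
Tool frame: the origin (TCP) lies on the centre line of the jaws, within the pads' length; the fingertips stand tip_reach ahead of it and the grasp point (between the pads) lies 3 mm ahead of it (tip_reach is the distance from the TCP to the fingertips, in m); z points along the fingers, x is the direction in which the jaws open and shut, and the axes are right-handed (so a half turn about z gives the same grasp; the last joint's range is limited). The gripper opens to 85 mm and grips with 20 to 120 N. Pads are 22 mm wide; open, the fingers measure 114 mm over their backs; the gripper's body (76 mm by 85 mm) begins 54 mm behind the grasp point. The pads swing forward as they close: fully open they stand 13 mm farther back than shut.
Start: joints at [1.125, 0.398, 0.045, 1.537, -0.019, 1.207, -0.051], TCP at [0.221, -0.611, 0.253] pointing down, gripper open.
Joint ranges: [-2.82, 2.82], [-0.49, 2.23], [-1.37, 1.46], [0, 2.46], [-1.36, 4.5], [0.23, 2], [-2.94, 2.94]. Speed limits (rad/s): [2.57, 2.57, 3.14, 3.14, 3.14, 3.14, 3.14].

## Interface

Orientations are given as a unit quaternion [x, y, z, w].
In Python, from workcell import * gives the robot as it stands.
- The arm moves only by the tool send_rows, never from a script. Its argument "deltas" is one flat list of numbers, 7 for each row, row after row: the shift along the tool's x, y, z in mm, then the turn, a rotation vector about the tool's x, y, z in degrees, then the opening, from 0 (shut) to 1 (fully open). In form: [x, y, z, ax, ay, az, claw, x, y, z, ax, ay, az, claw, ...]. A call has 1 to 8 rows; each row is the pose to reach, as a shift and turn from the pose measured when the call began, along the tool's axes at that moment; what a row does not reach only later rows make up. A row lasts 1/8 s, in which the tool goes at most 62.5 mm and 10.7 degrees, less where a joint would pass 70% of its speed; a pose out of reach is approached as far as the arm can. A call with a gripper value outside its range is refused whole. The fingers move at their own pace and stop on an object; "grip_force" is the grip in N (left out, the last holds). Time passes only in rows, so rows that repeat a pose let the fingers close. It gives the time, the measured TCP pose, the force and the opening at its end, in the units of the state.
- observe(): the state, without advancing time (a new reading comes with each control period).
- capture(name): name is "side" or "top" or "wrist"; returns the picture (384x512x3 uint8, red, green, blue); there is no depth.
- camera_info(name): a dict with "mtx" (3x3 intrinsics, pixels), "rvec" (rotation vector, rad) and "tvec" (3), from world to camera coordinates, as OpenCV has them; the wrist camera has in their place "T_tool_cam" (4x4, takes a point from camera to tool coordinates, whose origin is the TCP and whose axes are the tool frame's). Camera axes: x right, y down, z forward; pixel columns grow to the right and rows downward; lengths in m; the calibration is good to about 2 mm. A picture is of the moment at which its call begins: read the wrist's pose just before it. camera_info takes no time and is no camera call.
- finish_job(): hands the job in, once; it reports no verdict.
Trained networks look in the newest picture that a camera, given by its name, has taken for a name from the list of things; names that differ only in an ending like _2 or _b are one class to them, and where a whole thing is asked for, a point or a joint stands for the part that bears it (a point fixed in the world has none). Each returns a list of dicts, best first, with "p" (0 to 1); they miss things now and then, are a little off and sometimes report something else, mostly with a low value. They report only what shows in the picture. A call takes as long as a camera call.
- spot_in(camera, label): "point" ([x, y, z] in m, in world coordinates, good to about 4 mm: the middle of the surface that is visible of it).
The state is a dict: "time_s": time; "joint_positions": joint angles; "joint_vel": joint speeds; "joint_efforts": joint torques, N m; "tool_pos": TCP position; "ee_rot": TCP orientation; "ft_force": force on the tool from outside, world axes, zero at the start; "torque": the same for the moment, N m; "width": opening from 0.0 (shut) to 1.0 (fully open).
Only numpy, scipy, OpenCV 4.12 (cv2) and the standard library are available. Lean on these libraries where they do the work, as an engineer would, in place of code of your own. Each camera call takes 0.05 s, during which the arm holds its last target. There are 200 camera calls.

## Working session

There is one attempt and no reset: what is moved stays moved. The work goes in short steps, Python scripts to look and compute and a tool call to move; the robot and the scene stay as the last step left them, time stands still between calls to the robot, and variables do not carry over. Pictures are saved under pics/ and viewed, about 8 in all and at most 12, crops included, and the job is handed in when it is done.

Besides the shell and the picture viewer there is one more tool, called after "Request:" as name(argument=value, ...) on one line, values as JSON. send_rows: Moves the arm, as the interface text tells. Its arguments: {"type":"object","properties":{"deltas":{"type":"array","items":{"type":"number"}},"grip_force":{"type":"number"}},"required":["deltas"]}

```bash
mkdir -p pics; ls; cat > h.py <<'E'
from workcell import *
import numpy as np, cv2
from scipy.spatial.transform import Rotation as R
def save(n,f,crop=None,sc=1):
    im=capture(n)
    if crop: im=im[crop[1]:crop[3],crop[0]:crop[2]]
    im=cv2.resize(im,None,fx=sc,fy=sc,interpolation=cv2.INTER_CUBIC)
    cv2.imwrite('pics/'+f,im[...,::-1])
def proj(n,P):
    c=camera_info(n)
    return cv2.projectPoints(np.array(P,float).reshape(-1,3),np.array(c['rvec'],float),np.array(c['tvec'],float),np.array(c['mtx'],float),None)[0].reshape(-1,2)
def ray(n,uv,z):
    c=camera_info(n);Rm=cv2.Rodrigues(np.array(c['rvec'],float))[0];t=np.array(c['tvec'],float).ravel()
    o=-Rm.T@t;d=Rm.T@np.linalg.inv(c['mtx'])@np.array([*uv,1.]);return o+d*(z-o[2])/d[2]
def rayw(uv,z,s):
    c=camera_info('wrist');T=np.array(c['T_tool_cam']);Rt=R.from_quat(s['ee_rot']).as_matrix()
    o=Rt@T[:3,3]+s['tool_pos'];d=Rt@T[:3,:3]@np.linalg.inv(c['mtx'])@np.array([*uv,1.]);return o+d*(z-o[2])/d[2]
E
python3 - <<'E'
from h import *
s=observe();print(s)
a=capture('top');b=capture('side')
cv2.imwrite('pics/a.png',a[...,::-1]);cv2.imwrite('pics/b.png',b[...,::-1])
for c in('top','side'):
  for l in('test_block','lock_grip','cap_shell','cap_grip','specimen_cup','solder_spool','syringe'):
    print(c,l,[(np.round(d['point'],3),round(d['p'],2)) for d in spot_in(c,l)[:2]])
E
```

```text
pics
{'time_s': 0.0, 'joint_positions': array([ 1.12502389,  0.39919427,  0.04507044,  1.53789974, -0.01870733,
        1.20689133, -0.05066826]), 'joint_vel': array([ 8.14831039e-06, -1.00289870e-03, -2.07365549e-03,  2.44327926e-05,
        1.29437047e-03, -3.89444419e-05, -1.24362371e-03]), 'joint_efforts': array([-2.44645489e-04, -4.75121284e+01,  1.36462905e+00, -2.54223812e+01,
        1.15472765e-02,  9.38856887e-03, -2.42033235e-05]), 'tool_pos': array([ 0.22071211, -0.61074397,  0.25225391]), 'ee_rot': array([ 8.18524162e-01, -5.74471257e-01, -8.45610046e-04, -5.05811389e-04]), 'ft_force': array([-0.35100107, -0.50467   ,  0.16585758]), 'torque': array([0.05552881, 0.01518269, 0.00655128]), 'width': 0.998061758131322}
top test_block [(array([0.488, 0.285, 0.03 ]), 0.95)]
top lock_grip [(array([0.485, 0.284, 0.038]), 0.74), (array([0.54 , 0.302, 0.077]), 0.63)]
top cap_shell [(array([0.536, 0.306, 0.071]), 0.63)]
top cap_grip [(array([0.534, 0.309, 0.076]), 0.67)]
top specimen_cup [(array([0.399, 0.129, 0.057]), 0.57)]
top solder_spool [(array([0.722, 0.269, 0.031]), 0.85)]
top syringe [(array([ 0.431, -0.046,  0.014]), 0.77)]
side test_block [(array([0.465, 0.264, 0.039]), 0.86)]
side lock_grip [(array([0.476, 0.272, 0.036]), 0.88)]
side cap_shell [(array([0.536, 0.295, 0.061]), 0.72), (array([ 0.435, -0.055,  0.017]), 0.31)]
side cap_grip [(array([0.531, 0.295, 0.067]), 0.76)]
side specimen_cup [(array([0.395, 0.106, 0.061]), 0.72)]
side solder_spool [(array([0.537, 0.295, 0.062]), 0.63), (array([0.714, 0.258, 0.028]), 0.54)]
side syringe [(array([ 0.436, -0.055,  0.014]), 0.92), (array([0.533, 0.29 , 0.065]), 0.58)]
```

View pics/a.png

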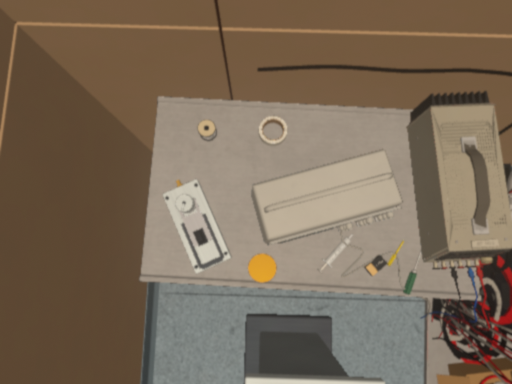

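View pics/b.png

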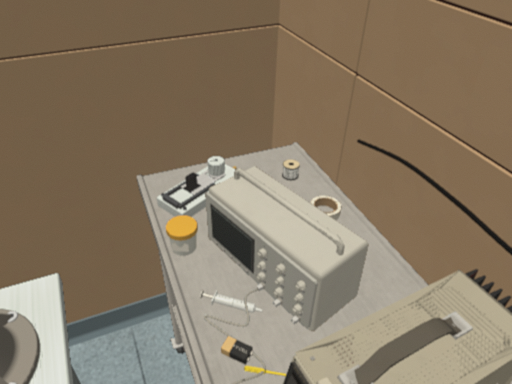

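```bash
python3 - <<'E'
from h import *
for n,uv,z in [('cap',(186,203),.074),('grip',(200,236),.0745),('stopL',(195,271),.043),('stopR',(229,256),.043),('scopeNL',(254,190),.15),('scopeNR',(268,242),.15),('scopeFR',(388,153),.15),('scopeR',(400,203),.15),('amp',(412,110),.2),('amp',(425,258),.2)]:
  print(n,ray('top',uv,z).round(3))
print(proj('top',[0,0,0]),-cv2.Rodrigues(np.array(camera_info('top')['rvec'],float))[0].T@np.array(camera_info('top')['tvec']).ravel(), camera_info('wrist'))
print(R.from_quat(observe()['ee_rot']).as_matrix().round(3))
E
```

```text
cap [0.533 0.301 0.074]
grip [0.461 0.266 0.075]
stopL [0.383 0.278 0.043]
stopR [0.419 0.202 0.043]
scopeNL [0.555 0.149 0.15 ]
scopeNR [0.45  0.118 0.15 ]
scopeFR [ 0.641 -0.127  0.15 ]
scopeR [ 0.537 -0.148  0.15 ]
amp [ 0.715 -0.158  0.2  ]
amp [ 0.428 -0.173  0.2  ]
[[314.09457035 450.02560532]] [0.43429449 0.14021697 0.90523603] {'mtx': array([[270.80829593,   0.        , 259.07718133],
       [  0.        , 270.80829593, 188.24363837],
       [  0.        ,   0.        ,   1.        ]]), 'T_tool_cam': array([[ 9.99999615e-01,  7.48241312e-04,  4.58551303e-04,
         8.70928784e-04],
       [-8.49590954e-04,  9.56335290e-01,  2.92270579e-01,
        -7.52933834e-02],
       [-2.19839871e-04, -2.92270856e-01,  9.56335557e-01,
        -1.21059689e-01],
       [ 0.00000000e+00,  0.00000000e+00,  0.00000000e+00,
         1.00000000e+00]])}
[[ 0.34 -0.94  0.  ]
 [-0.94 -0.34 -0.  ]
 [ 0.   -0.   -1.  ]]
```

Request:
send_rows(deltas=[0,0,-50,0,0,0,1,0,0,-100,0,0,0,1,0,0,-150,0,0,0,1,-40,-41,-160,0,0,0,1,-80,-82,-160,0,0,-1,1,-120,-123,-160,0,0,-2,1,-160,-164,-160,0,0,-3,1,-200,-205,-160,0,0,-4,1])

```text
time_s: 1.8
tool_pos: [0.3464, -0.3517, 0.4136]
ee_rot: [0.838, -0.545, 0.0, 0.0]
ft_force: [0.8, -0.2, -0.1]
width: 0.996
```

Request:
send_rows(deltas=[-48,-42,0,0,0,-0.5,1,-96,-84,0,0,0,-1,1,-144,-126,0,0,0,-1,1,-192,-168,0,0,0,-1,1,-240,-208,0,0,0,-1,1,-295,-236,0,0,0,-1,1,-350,-265,0,0,0,-1,1,-405,-294,0,0,0,-1,1])

```text
time_s: 2.8
tool_pos: [0.4505, 0.1341, 0.4137]
ee_rot: [0.843, -0.538, 0.001, -0.0]
ft_force: [1.1, -0.1, -0.9]
width: 0.998
```

```bash
python3 - <<'E'
from h import *
s=observe();print(s['tool_pos'],s['joint_positions'].round(2),R.from_quat(s['ee_rot']).as_matrix().round(3))
E
```

```text
[0.45046252 0.13413562 0.41366577] [ 0.33  0.   -0.71  1.67  0.    1.46 -1.51] [[ 0.421 -0.907  0.002]
 [-0.907 -0.421 -0.001]
 [ 0.002 -0.001 -1.   ]]
```

Request:
send_rows(deltas=[-50,-30,20,0,0,0,1,-100,-60,50,0,0,0,1,-115,-65,105,0,0,0,1,-115,-65,160,0,0,0,1,-115,-65,160,0,0,0,1])

```text
time_s: 3.42
tool_pos: [0.4591, 0.2637, 0.2499]
ee_rot: [0.843, -0.538, -0.001, 0.004]
ft_force: [-0.1, -0.2, 0.7]
width: 1.0
```

```bash
python3 - <<'E'
from h import *
s=observe();print(s['tool_pos'],s['joint_positions'].round(2),R.from_quat(s['ee_rot']).as_matrix().round(3))
save('wrist','c.png',sc=1.5)
for l in('lock_grip','cap_grip','test_block'): print(l,[(np.round(d['point'],3),round(d['p'],2)) for d in spot_in('wrist',l)[:2]])
E
```

```text
[0.45905232 0.26370169 0.24992107] [ 0.1   0.27 -0.83  1.81  0.21  1.17 -1.93] [[ 0.421 -0.907 -0.006]
 [-0.907 -0.421 -0.005]
 [ 0.003  0.008 -1.   ]]
lock_grip []
cap_grip [(array([0.536, 0.305, 0.075]), 0.59)]
test_block [(array([0.504, 0.29 , 0.03 ]), 0.79)]
```

View pics/c.png

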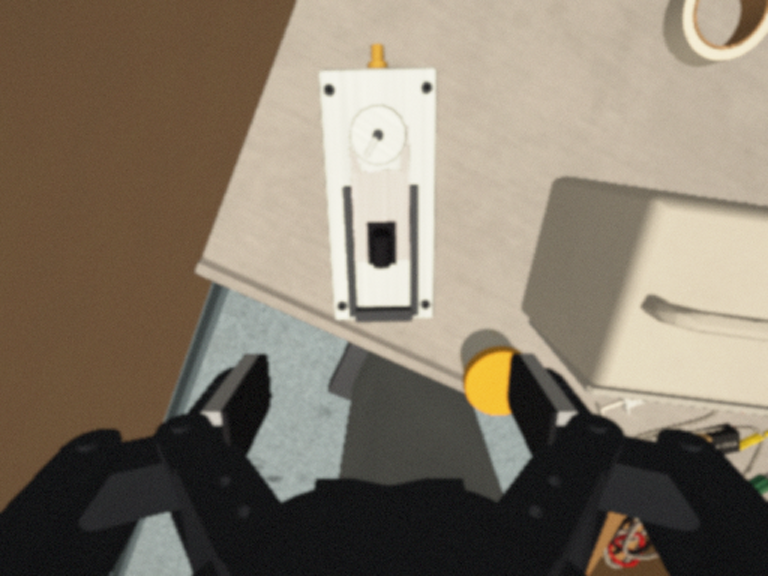

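```bash
python3 - <<'E'
from h import *
s=observe()
P={}
for n,uv,z in [('cap',(378,134),.074),('grip',(381,250),.0745),('stopL',(355,312),.043),('stopR',(412,312),.043),('blkTL',(320,72),.03),('blkTR',(436,69),.03),('blkBL',(335,320),.03),('blkBR',(433,318),.03),('scope',(530,300),.15),('ribend',(367,155),.075)]:
  P[n]=rayw((uv[0]/1.5,uv[1]/1.5),z,s);print(n,P[n].round(4))
d=P['cap']-(P['stopL']+P['stopR'])/2;print(np.degrees(np.arctan2(d[1],d[0])),np.linalg.norm(d[:2]))
d=P['cap']-P['grip'];print(np.degrees(np.arctan2(d[1],d[0])),np.linalg.norm(d[:2]))
for a,b in(('blkBL','blkTL'),('blkBR','blkTR'),('blkTR','blkTL')):
  d=P[b]-P[a];print(np.degrees(np.arctan2(d[1],d[0])),np.linalg.norm(d[:2]))
E
```

```text
cap [0.5446 0.3109 0.074 ]
grip [0.4699 0.2745 0.0745]
stopL [0.4034 0.2698 0.043 ]
stopR [0.4244 0.2242 0.043 ]
blkTL [0.5689 0.3724 0.03  ]
blkTR [0.6085 0.2918 0.03  ]
blkBL [0.3835 0.2823 0.03  ]
blkBR [0.4231 0.2014 0.03  ]
scope [0.4947 0.1872 0.15  ]
ribend [0.5285 0.3122 0.075 ]
26.055978686399975 0.14553518187640402
26.011912458027485 0.08318281973195207
25.92384071642774 0.20609487561892936
26.004810348919523 0.20633388771709743
116.2184771336679 0.08977578483024112
```

```bash
python3 - <<'E'
from h import *
s=observe();print(s['tool_pos'],s['ee_rot'].round(4),abs(s['joint_vel']).max())
im=capture('wrist');old=cv2.imread('pics/c.png')
cv2.imwrite('pics/d0.png',im[...,::-1])
for l in('lock_grip','transport_lock','cap_grip','cap_shell'): print(l,[(np.round(d['point'],3),round(d['p'],2)) for d in spot_in('wrist',l)[:2]])
g=cv2.cvtColor(im,cv2.COLOR_RGB2GRAY);o=cv2.cvtColor(cv2.resize(old,(512,384),interpolation=cv2.INTER_AREA),cv2.COLOR_BGR2GRAY)
print('shift',cv2.phaseCorrelate(np.float32(o[30:220,200:310]),np.float32(g[30:220,200:310])))
t=cv2.imread('pics/a.png')[170:280,140:250]
w=cv2.resize(im[20:240,190:330,::-1],None,fx=2.5,fy=2.5,interpolation=cv2.INTER_CUBIC)
t=cv2.resize(t,None,fx=4,fy=4,interpolation=cv2.INTER_CUBIC)
h=np.zeros((550,800,3),np.uint8);h[:550,:350]=w;h[:440,355:795]=t
cv2.imwrite('pics/d.png',h)
E
```

```text
[0.46306548 0.26644472 0.25647241] [ 0.8425 -0.5387  0.0026 -0.0023] 0.005206594237114775
lock_grip [(array([0.487, 0.283, 0.039]), 0.62)]
transport_lock [(array([0.486, 0.284, 0.042]), 0.75)]
cap_grip [(array([0.536, 0.302, 0.077]), 0.77)]
cap_shell [(array([0.536, 0.307, 0.07 ]), 0.72)]
shift ((-0.6643405498041446, -0.02504072485261588), -0.15114909989966285)
```

View pics/d.png

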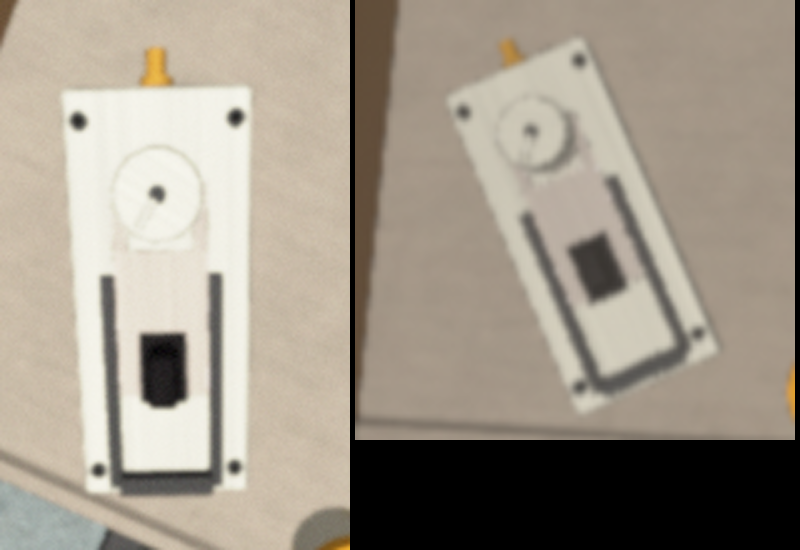

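```bash
python3 - <<'E'
from h import *
s=observe();print(s['tool_pos'])
P={}
f=lambda u,v:(u/2.5+190,v/2.5+20)
for n,uv,z in [('cap',(158,193),.074),('gripfar_top',(163,406),.0745),('gripnear_base',(163,335),.0385),('stop',(167,475),.043),('TL',(63,91),.03),('TR',(250,87),.03),('BL',(88,492),.03),('BR',(245,488),.03),('rib',(138,230),.075)]:
  P[n]=rayw(f(*uv),z,s);print(n,P[n].round(4))
for a,b in(('stop','cap'),('gripfar_top','cap'),('gripnear_base','cap'),('BL','TL'),('BR','TR'),('TR','TL')):
  d=P[b]-P[a];print(a,b,np.degrees(np.arctan2(d[1],d[0])),np.linalg.norm(d[:2]))
c=(P['BL']+P['TL']+P['BR']+P['TR'])/4
print('center',c)
for y in(25,25.5,26):
  e=np.array([np.cos(np.radians(y)),np.sin(np.radians(y))]);print(y,'cap from block',c[:2]+e*.0525)
e=np.array([np.cos(np.radians(25.5)),np.sin(np.radians(25.5))])
for n in('gripfar_top','gripnear_base'):
  print(n,(P[n][:2]-P['cap'][:2])@e)
# same in top: block corners
t=lambda u,v:((u-355)/4+140,v/4+170)
for n,uv,z in [('cap',(534,131),.074),('TL',(447,99),.03),('TR',(583,38),.03),('BL',(581,412),.03),('BR',(718,351),.03)]: P[n]=ray('top',t(*uv),z);print('top',n,P[n].round(4))
print((P['BL']+P['TL']+P['BR']+P['TR'])/4)
E
```

```text
[0.46206785 0.26579291 0.25481054]
cap [0.5365 0.3056 0.074 ]
gripfar_top [0.4525 0.2647 0.0745]
gripnear_base [0.4768 0.2763 0.0385]
stop [0.411  0.2437 0.043 ]
TL [0.5598 0.3657 0.03  ]
TR [0.598  0.2875 0.03  ]
BL [0.379 0.277 0.03 ]
BR [0.4174 0.1994 0.03  ]
rib [0.5192 0.3071 0.075 ]
stop cap 26.23472189676574 0.1399205718490327
gripfar_top cap 25.949528972160653 0.09342306502653452
gripnear_base cap 26.128010777472383 0.06646586590174251
BL TL 26.12669159287974 0.20141797917267037
BR TR 25.988082885442914 0.20084952013610471
TR TL 116.02317262612061 0.08703209246875157
center [0.4885478  0.28238654 0.03      ]
25 cap from block [0.53612896 0.304574  ]
25.5 cap from block [0.53593353 0.30498837]
26 cap from block [0.53573449 0.30540102]
gripfar_top -0.09342018966805095
gripnear_base -0.06646187332518744
top cap [0.5338 0.3035 0.074 ]
top TL [0.5566 0.3647 0.03  ]
top TR [0.5955 0.2862 0.03  ]
top BL [0.3779 0.2759 0.03  ]
top BR [0.4146 0.1988 0.03  ]
[0.4861304  0.28141517 0.03      ]
```

```bash
cat >> h.py <<'E'
def go(pos,xang):
    s=observe();Rm=R.from_quat(s['ee_rot']).as_matrix();a=np.radians(xang)
    T=np.array([[np.cos(a),np.sin(a),0],[np.sin(a),-np.cos(a),0],[0,0,-1]])
    print('t',s['time_s'],'pos',s['tool_pos'].round(4),'j',s['joint_positions'].round(2),'F',s['ft_force'].round(1),'M',s['torque'].round(2),'w',round(s['width'],3))
    print('delta',(Rm.T@(np.array(pos)-s['tool_pos'])*1e3).round(1),R.from_matrix(Rm.T@T).as_rotvec(degrees=True).round(2))
E
python3 -c "
from h import *
go([.463,.2695,.069],-64)"
```

```text
t 3.875 pos [0.4621 0.2658 0.2548] j [ 0.1   0.26 -0.83  1.8   0.21  1.17 -1.94] F [0.1 0.1 0. ] M [-0.   -0.05  0.02] w 1.002
delta [ -3.4  -1.7 185.8] [-0.22 -0.13 -1.16]
```

Request:
send_rows(deltas=[-3,-2,40,0,0,-1.2,1,-3,-2,80,-0.2,-0.1,-1.2,1,-3,-2,115,-0.2,-0.1,-1.2,1,-3,-2,145,-0.2,-0.1,-1.2,1,-3,-2,165,-0.2,-0.1,-1.2,1,-3,-2,176,-0.2,-0.1,-1.2,1,-3,-2,178,-0.2,-0.1,-1.2,1,-3,-2,178,-0.2,-0.1,-1.2,1])

```text
time_s: 4.88
tool_pos: [0.464, 0.2697, 0.0776]
ee_rot: [0.848, -0.53, 0.001, -0.001]
ft_force: [0.1, -0.2, -0.5]
width: 1.001
```

```bash
python3 - <<'E'
from h import *
go([.463,.2695,.069],-64)
save('wrist','e.png',sc=1.5)
E
```

```text
t 4.875 pos [0.464  0.2697 0.0776] j [-0.02  0.49 -0.73  1.96  0.44  0.85 -2.1 ] F [ 0.1 -0.2 -0.5] M [ 0.1  -0.   -0.08] w 1.001
delta [-0.2  1.   8.6] [-0.1  -0.03  0.03]
```

View pics/e.png

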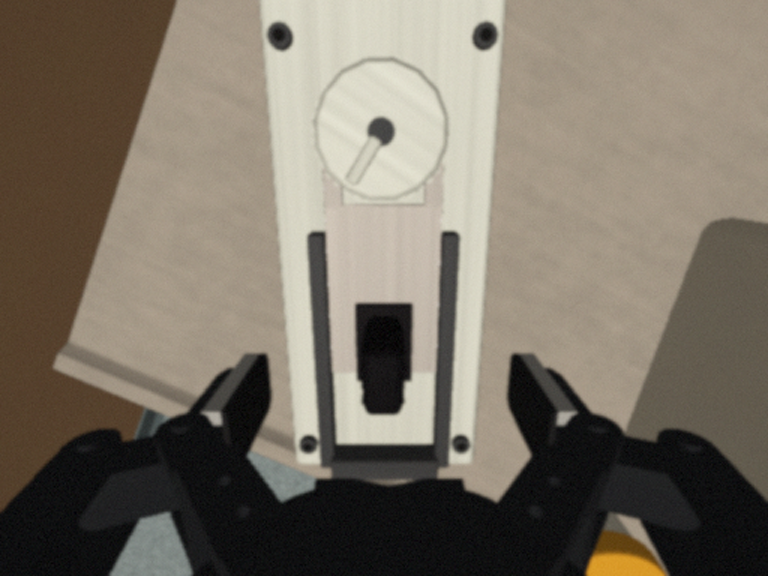

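Request:
send_rows(deltas=[-1,1,4,0,0,0,1,-1,1,8,0,0,0,0.6,-1,1,8,0,0,0,0.3,-1,1,8,0,0,0,0.1,-1,1,8,0,0,0,0,-1,1,8,0,0,0,0,-1,1,8,0,0,0,0], grip_force=40)

```text
time_s: 5.8
tool_pos: [0.4624, 0.2713, 0.07]
ee_rot: [0.848, -0.529, 0.0, -0.001]
ft_force: [-2.0, 3.4, 1.1]
width: 0.154
```

```bash
python3 -c "
from h import *
go([.463,.2695,.069],-64)
c=rayw((381/1.5,128/1.5),.0745,dict(tool_pos=np.array([.464,.2697,.0776]),ee_rot=np.array([.848,-.53,.001,-.001])));print(c)"
```

```text
t 5.8 pos [0.4624 0.2713 0.07  ] j [-0.03  0.5  -0.73  1.97  0.45  0.83 -2.12] F [-2.   3.4  1.1] M [0.54 0.37 0.06] w 0.154
delta [1.9 0.2 1. ] [-0.15  0.04  0.08]
[0.53852059 0.3073662  0.0745    ]
```

Request:
send_rows(deltas=[0,5,0,0,0,0,0,0,12,0,0,0,0,0,0,20,0,0,0,0,0,0,27,0,0,0,0,0,0,33,0,0,0,0,0,0,36,0,0,0,0,0,0,36,0,0,0,0,0])

```text
time_s: 6.68
tool_pos: [0.4295, 0.2552, 0.07]
ee_rot: [0.848, -0.529, 0.0, -0.001]
ft_force: [-1.6, 1.1, 1.6]
width: 0.151
```

Request:
send_rows(deltas=[0,2,0,0,0,0,0,0,4,0,0,0,0,0,0,6,0,0,0,0,0,0,6,0,0,0,0,0])

```text
time_s: 7.18
tool_pos: [0.424, 0.2525, 0.07]
ee_rot: [0.848, -0.529, 0.0, -0.001]
ft_force: [0.7, 3.0, -0.2]
width: 0.151
```

Request:
send_rows(deltas=[0,2,0,0,0,0,0,0,4,0,0,0,0,0,0,4,0,0,0,0,0])

```text
time_s: 7.55
tool_pos: [0.4238, 0.2524, 0.07]
ee_rot: [0.848, -0.529, 0.001, -0.005]
ft_force: [10.5, 7.7, -14.9]
width: 0.151
```

```bash
python3 -c "
from h import *
go([.463,.2695,.069],-64)
save('wrist','f.png',sc=1.5)"
```

```text
t 7.55 pos [0.4238 0.2524 0.07  ] j [ 0.    0.43 -0.75  2.07  0.42  0.78 -2.12] F [ 10.5   7.7 -14.9] M [ 1.32 -1.92 -0.06] w 0.151
delta [  1.8 -42.8   1.4] [-0.55  0.16  0.07]
```

View pics/f.png

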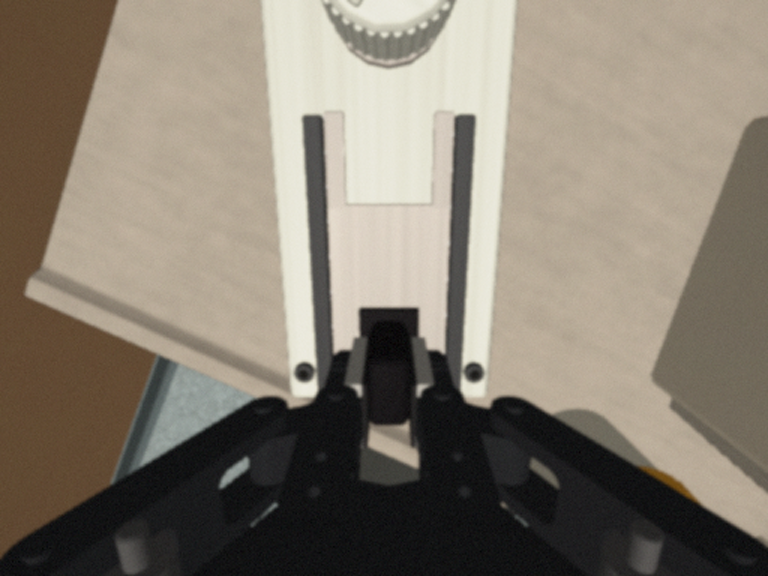

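Request:
send_rows(deltas=[0,0,0,0,0,0,0,0,0,0,0,0,0,0.4,0,0,0,0,0,0,0.8,0,0,-5,0,0,0,1,0,0,-40,0,0,0,1,0,0,-80,0,0,-8,1,0,0,-120,0,0,-18,1,0,0,-130,0,0,-20,1])

```text
time_s: 8.6
tool_pos: [0.4239, 0.2522, 0.2029]
ee_rot: [0.928, -0.373, 0.004, -0.006]
ft_force: [0.1, 0.1, 0.5]
width: 0.998
```

```bash
python3 -c "
from h import *
go([.5365,.3055,.15],-44)"
```

```text
t 8.6 pos [0.4239 0.2522 0.2029] j [ 0.2   0.25 -0.94  1.95  0.24  1.04 -1.61] F [0.1 0.1 0.5] M [-0.03 -0.    0.01] w 0.998
delta [  44.2 -115.7   54.6] [-0.79 -0.17  0.16]
```

Request:
send_rows(deltas=[6,-15,0,0,0,-10,1,15,-35,0,0,0,-20,1,25,-60,0,0,0,-30,1,35,-90,0,0,0,-40,1,41,-108,0,0,0,-50,1,44,-116,0,0,0,-60,1,44,-116,0,0,0,-70,1,44,-116,0,0,0,-80,1])

```text
time_s: 9.6
tool_pos: [0.5359, 0.305, 0.2047]
ee_rot: [0.95, 0.313, 0.007, -0.002]
ft_force: [1.0, -0.2, -0.5]
width: 0.999
```

Request:
send_rows(deltas=[0,0,0,0,0,-10,1,0,0,0,0,0,-20,1,0,0,0,0,0,-30,1,0,0,0,0,0,-40,1,0,0,0,0,0,-50,1,0,0,0,0,0,-60,1,0,0,0,0,0,-70,1,0,0,0,0,0,-80,1])

```text
time_s: 10.6
tool_pos: [0.5359, 0.3044, 0.2047]
ee_rot: [0.524, 0.852, 0.005, 0.003]
ft_force: [0.2, -0.5, -0.3]
width: 1.002
```

```bash
python3 -c "
from h import *
s=observe();print(R.from_quat(s['ee_rot']).as_matrix().round(2))
go([.5365,.3055,.15],116)"
```

```text
[[-0.45  0.89  0.01]
 [ 0.89  0.45  0.01]
 [ 0.    0.01 -1.  ]]
t 10.6 pos [0.5359 0.3044 0.2047] j [ 0.29  0.72 -1.33  1.66  0.73  1.33  0.87] F [ 0.2 -0.5 -0.3] M [ 0.06 -0.04  0.02] w 1.002
delta [ 0.7  0.3 54.7] [ 0.73 -0.02  0.79]
```

```bash
python3 - <<'E'
from h import *
s=observe();go([.5365,.3055,.15],116)
im=capture('wrist')
c=camera_info('wrist');T=np.array(c['T_tool_cam'])
Rt=R.from_quat(s['ee_rot']).as_matrix()
def pw(P):
    q=T[:3,:3].T@((Rt.T@(np.array(P)-s['tool_pos']))-T[:3,3]);q=c['mtx']@q;return q[:2]/q[2]
u=pw([.5365,.3055,.0737]);print('exp',u, pw([.5165,.3055,.0737]))
v=im[:,:,::-1].copy();cv2.circle(v,(int(u[0]),int(u[1])),2,(0,0,255),-1)
x0,y0=int(u[0])-75,max(0,min(int(u[1])-75,384-150));print(x0,y0)
cv2.imwrite('pics/g.png',cv2.resize(v[y0:y0+150,x0:x0+150],None,fx=4,fy=4,interpolation=cv2.INTER_CUBIC))
print([(np.round(d['point'],4),round(d['p'],2)) for d in spot_in('wrist','cap_grip')[:2]])
E
```

```text
t 10.6 pos [0.5359 0.3044 0.2047] j [ 0.29  0.72 -1.33  1.66  0.73  1.33  0.87] F [ 0.2 -0.5 -0.3] M [ 0.06 -0.04  0.02] w 1.002
delta [ 0.7  0.3 54.7] [ 0.73 -0.02  0.79]
exp [260.80131483 184.5262062 ] [270.35308609 166.52262786]
185 109
[(array([0.5313, 0.3038, 0.0766]), 0.93)]
```

View pics/g.png

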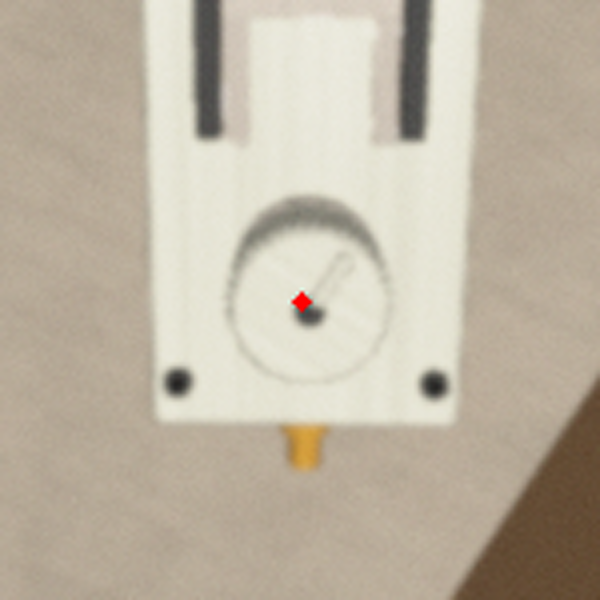

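```bash
python3 -c "
from h import *
go([.536,.3063,.067],118)"
```

```text
t 10.7 pos [0.5359 0.3045 0.2047] j [ 0.29  0.72 -1.33  1.66  0.73  1.33  0.87] F [0.3 0.5 0.1] M [-0.02 -0.01 -0.02] w 1.0
delta [  1.5  -0.9 137.7] [ 0.73 -0.03 -1.55]
```

Request:
send_rows(deltas=[1.5,-1,35,0.7,0,0,1,1.5,-1,70,0.7,0,0,1,1.5,-1,100,0.7,0,0,1,1.5,-1,120,0.7,0,0,1,1.5,-1,130,0.7,0,0,1,1.5,-1,130,0.7,0,0,1,1.5,-1,130,0.7,0,0,1])

```text
time_s: 11.58
tool_pos: [0.5363, 0.3068, 0.0758]
ee_rot: [0.527, 0.85, 0.001, 0.0]
ft_force: [-0.1, -0.6, 0.2]
width: 1.001
```

```bash
python3 -c "
from h import *
go([.536,.3063,.067],117)"
```

```text
t 11.575 pos [0.5363 0.3068 0.0758] j [ 0.22  0.86 -1.2   1.76  0.87  1.17  0.78] F [-0.1 -0.6  0.2] M [ 0.03 -0.03 -0.04] w 1.001
delta [-0.3 -0.5  8.8] [ 0.13 -0.06 -0.58]
```

Request:
send_rows(deltas=[0,0,5,0,0,0,1,0,0,9,0,0,0,0.8,0,0,9,0,0,0,0.55,0,0,9,0,0,0,0.3,0,0,9,0,0,0,0.2,0,0,9,0,0,0,0.2,0,0,9,0,0,0,0.2], grip_force=50)

```text
time_s: 12.45
tool_pos: [0.536, 0.3074, 0.0671]
ee_rot: [0.527, 0.85, 0.002, -0.0]
ft_force: [-2.0, 1.1, 3.1]
width: 0.453
```

```bash
python3 -c "
from h import *
go([.536,.3063,.067],117)"
```

```text
t 12.45 pos [0.536  0.3074 0.0671] j [ 0.21  0.86 -1.19  1.76  0.88  1.16  0.77] F [-2.   1.1  3.1] M [0.23 0.45 0.02] w 0.453
delta [-1.  -0.5  0.1] [ 0.14 -0.1  -0.55]
```

Request:
send_rows(deltas=[0,0,0.2,0,0,8,0.2,0,0,0.5,0,0,18,0.2,0,0,0.7,0,0,28,0.2,0,0,0.9,0,0,38,0.2,0,0,1.2,0,0,48,0.2,0,0,1.5,0,0,58,0.2,0,0,1.7,0,0,68,0.2,0,0,1.9,0,0,76,0.2])

```text
time_s: 13.45
tool_pos: [0.536, 0.3082, 0.0653]
ee_rot: [0.939, 0.344, 0.002, -0.002]
ft_force: [-0.5, 1.5, -0.1]
width: 0.457
```

```bash
python3 -c "
from h import *
s=observe();q=s['ee_rot'];print(np.degrees(2*np.arctan2(q[1],q[0])))
go([.536,.3068,.065],40.4)"
```

```text
40.22044179461084
t 13.45 pos [0.536  0.3082 0.0653] j [ 0.08  0.72 -0.94  1.77  0.68  1.01 -0.42] F [-0.5  1.5 -0.1] M [0.44 0.19 0.03] w 0.457
delta [-0.9  1.   0.3] [-0.11 -0.25 -0.18]
```

Request:
send_rows(deltas=[0,0,0.2,0,0,8,0.2,0,0,0.5,0,0,18,0.2,0,0,0.7,0,0,28,0.2,0,0,0.9,0,0,38,0.2,0,0,1.2,0,0,48,0.2,0,0,1.4,0,0,56,0.2,0,0,1.5,0,0,60,0.2,0,0,1.5,0,0,60,0.2])

```text
time_s: 14.45
tool_pos: [0.5367, 0.3084, 0.0639]
ee_rot: [0.985, -0.171, 0.001, -0.003]
ft_force: [1.3, 1.1, -0.7]
width: 0.454
```

```bash
python3 -c "
from h import *
s=observe();q=s['ee_rot'];print(np.degrees(2*np.arctan2(q[1],q[0])))
go([.536,.3078,.0637],-20)"
```

```text
-19.735472451859426
t 14.45 pos [0.5367 0.3084 0.0639] j [-0.07  0.63 -0.71  1.77  0.5   0.92 -1.34] F [ 1.3  1.1 -0.7] M [ 0.35 -0.14 -0.07] w 0.454
delta [-0.5  0.8  0.2] [-0.32 -0.1   0.26]
```

Request:
send_rows(deltas=[0,0,0.1,0,0,3,0.2,0,0,0.1,0,0,6,0.2,0,0,0.2,0,0,8,0.2,0,0,0.2,0,0,8,0.2])

```text
time_s: 14.95
tool_pos: [0.5368, 0.3084, 0.0636]
ee_rot: [0.971, -0.239, 0.001, -0.003]
ft_force: [0.9, 0.7, 0.8]
width: 0.453
```

```bash
cat > c.py <<'E'
from h import *
s=observe();q=s['ee_rot'];print(s['time_s'],'ang',np.degrees(2*np.arctan2(q[1],q[0])),s['tool_pos'].round(4),'M',s['torque'].round(2),'F',s['ft_force'].round(1),'w',s['width'],'j',s['joint_positions'].round(2))
E
python3 c.py
```

```text
14.95 ang -27.7062343450349 [0.5368 0.3084 0.0636] M [ 0.22  0.03 -0.11] F [0.9 0.7 0.8] w 0.45291458247679256 j [-0.09  0.62 -0.68  1.77  0.48  0.91 -1.46]
```

Request:
send_rows(deltas=[0,0,0.1,0,0,2,0.2,0,0,0.1,0,0,4,0.2,0,0,0.1,0,0,4,0.2])

```text
time_s: 15.32
tool_pos: [0.5368, 0.3083, 0.0635]
ee_rot: [0.962, -0.273, 0.001, -0.003]
ft_force: [0.4, 0.4, 0.1]
width: 0.45
```

```bash
python3 c.py
```

```text
15.325 ang -31.658220542619958 [0.5368 0.3083 0.0635] M [0.2  0.01 0.34] F [0.4 0.4 0.1] w 0.45028161834761826 j [-0.1   0.62 -0.66  1.77  0.47  0.91 -1.52]
```

Request:
send_rows(deltas=[0,0,0,0,0,1.5,0.2,0,0,0,0,0,3,0.2,0,0,0,0,0,3,0.2])

```text
time_s: 15.7
tool_pos: [0.5368, 0.3084, 0.0635]
ee_rot: [0.955, -0.297, 0.002, -0.003]
ft_force: [0.9, 0.7, 0.3]
width: 0.448
```

```bash
python3 c.py
```

```text
15.7 ang -34.537131917646235 [0.5368 0.3084 0.0635] M [ 0.11 -0.09  1.29] F [0.9 0.7 0.3] w 0.44791061462117626 j [-0.11  0.62 -0.65  1.77  0.46  0.9  -1.56]
```

Request:
send_rows(deltas=[0,0,0,0,0,-1.5,0.2,0,0,0,0,0,-2.5,0.2,0,0,0,0,0,-2.5,0.2])

```text
time_s: 16.08
tool_pos: [0.5368, 0.3083, 0.0635]
ee_rot: [0.961, -0.277, 0.001, -0.003]
ft_force: [0.0, 1.5, 0.3]
width: 0.453
```

```bash
python3 c.py
```

```text
16.075 ang -32.10802854532515 [0.5368 0.3083 0.0635] M [0.2  0.04 0.52] F [0.  1.5 0.3] w 0.4527957204972983 j [-0.1   0.62 -0.66  1.77  0.47  0.91 -1.53]
```

Request:
send_rows(deltas=[0,0,0,0,0,-6,0.2,0,0,-0.3,0,0,-15,0.2,0,0,-0.6,0,0,-25,0.2,0,0,-0.8,0,0,-35,0.2,0,0,-1.1,0,0,-45,0.2,0,0,-1.3,0,0,-55,0.2,0,0,-1.5,0,0,-65,0.2,0,0,-1.7,0,0,-70,0.2])

```text
time_s: 17.08
tool_pos: [0.5361, 0.3082, 0.0652]
ee_rot: [0.946, 0.325, 0.002, -0.002]
ft_force: [-2.3, 0.3, 1.0]
width: 0.453
```

```bash
python3 c.py
```

```text
17.075 ang 37.88396459826261 [0.5361 0.3082 0.0652] M [ 0.1   0.4  -0.09] F [-2.3  0.3  1. ] w 0.45337001304937385 j [ 0.07  0.72 -0.93  1.77  0.67  1.01 -0.46]
```

Remaining: 59.6 − 37.9 ≈ 21.7°.

Request:
send_rows(deltas=[0,0,-0.1,0,0,-6,0.2,0,0,-0.3,0,0,-13,0.2,0,0,-0.4,0,0,-18,0.2,0,0,-0.5,0,0,-21,0.2,0,0,-0.5,0,0,-21.7,0.2,0,0,-0.5,0,0,-21.7,0.2,0,0,-0.5,0,0,-21.7,0.2])

```text
time_s: 17.95
tool_pos: [0.5359, 0.308, 0.0657]
ee_rot: [0.868, 0.496, 0.002, -0.001]
ft_force: [-1.0, 0.3, 1.8]
width: 0.45
```

```bash
python3 - <<'E'
exec(open('c.py').read())
save('wrist','k.png',sc=1.5)
t=capture('top')[170:280,140:250]
cv2.imwrite('pics/l.png',cv2.resize(t,None,fx=5,fy=5,interpolation=cv2.INTER_CUBIC)[...,::-1])
E
```

```text
17.95 ang 59.51763149939485 [0.5359 0.308  0.0657] M [-0.05  0.24 -0.05] F [-1.   0.3  1.8] w 0.4499109337194232 j [ 0.12  0.75 -1.01  1.77  0.73  1.04 -0.12]
```

View pics/k.png

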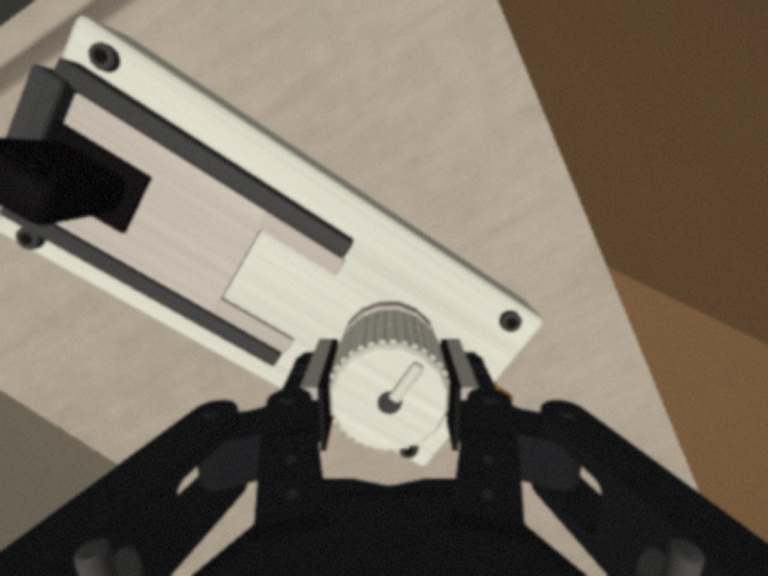

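View pics/l.png

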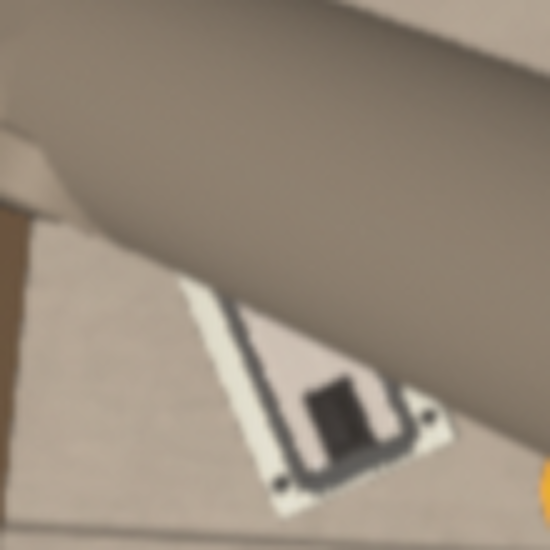

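```bash
python3 -c "
from workcell import *
print(finish_job())"
```

```text
the job is handed in; nothing more can be done
None
```

The job is handed in at about 18 s of robot time. The lock is pulled out, and the cap is a quarter turn open from its bottom and still held in the fingers. The hand-in gives no verdict.

- **Lock:** I pulled the black grip 42.7 mm to its end stop. At the stop the push rose to about 13 N with no further movement. The wrist picture shows the fork clear of the cap.
- **Cap down:** I turned the cap clockwise about 147° until it bottomed out. The torque then climbed steadily to 1.3 N m, and fell back along the same line when I eased off, so the cap had not slipped in the fingers.
- **Back-off:** I then turned it back 90° from the contact angle (tool angle −30.5° to +59.5°), letting the tool rise with the thread.
- **Last checks:** The fingers hold the cap with a set grip of 50 N, opening 0.45, and forces of about 2 N or less. The rib reads about 113° in the wrist picture against an expected 116°, within my reading error.
- **Failed or disagreed:** My first close-up fix was about 10 mm off because the arm was still swaying. I measured again once it had settled, and the cameras then agreed to about 2–3 mm.
- **Not confirmed:** In the last top picture the arm hides the cap, so only the lock could be checked from there. I kept clear of the cup, spool and syringe, but did not look at them again at the end.

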